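Refit the keyhole clean-out cover on the crumb mill and bolt it

TASK

Refit the washed clean-out cover on the sloping front of the biscuit-crumb mill: it is the steel plate with the two keyhole slots, lying among the other washed things. Hang its keyholes on the two headed studs with the cover flat on the slope, slide it fully down so that it locks behind the heads, and then shoot the slide bolt fully across above it; draw the bolt back first if it is in the way. Leave the other things on the bench where they are.

Things in the scene. Friction and masses are not known exactly. Their poses are not given: they have to be found in the camera images.
- cover: The loose clean-out cover: flat steel plate 120 (x) by 130 (y) by 4 mm, about 0.4 kg, lying flat on the bench, handle up. Origin: centre of its underside; z is its normal, on the handle's side; x points to its upper edge (as fitted). It goes on 25 mm up the slope from home, where the heads pass the round holes; then it slides down 25 mm.
- cover_handle (a point): Centre of the bar of the cover's bow handle, at (0, 0, 37) mm in the cover's frame. The bar runs 44 mm along the cover's y, is 10 mm thick in x and 14 mm high (30 to 44 mm above the underside), on a leg at each end: 32 mm clear between the legs, 26 mm clear under the bar.
- keyhole_left (a point): Centre of the round end of the cover's left keyhole, in its underside at (-12, 42, 0) mm in the cover's frame. The round end is 27 mm wide; from it a slot 13 mm wide runs along +x and ends at x = +17 mm.
- keyhole_right (a point): The same for the right keyhole, at (-12, -42, 0) mm in the cover's frame.
- mount: The white sloping front of the fixed crumb mill, 32 degrees from level, facing roughly the robot. Origin: where the cover's origin lies when home, 100 mm above the bench; x up the slope, y across it (left as seen from the robot), z out of the face. At home the cover's axes coincide with these. The face spans x -75 to +100 and y -170 to +85 mm, with the 52 mm wide clean-out opening in its middle.
- mill: The whole crumb mill, fixed. Origin: on the bench below the mount's origin; x is level, away from the robot side; y as the mount's; z up. Behind the slope, from x = 85 to 215 mm, is a level deck 153 mm above the bench, with a round hopper (116 mm wide, centre x = 160, y = 10 mm) up to 0.25 m above the bench and a control box 22 mm high to its right.
- bolt (a joint): Slide bolt on the face, right of and above the cover, sliding along the mount's +y: 0 = drawn fully back, 0.030 m = shot fully home, just above the fitted cover's upper edge. Stays where left (2.5 N friction). Beyond 0.005 it blocks putting the cover on. Bar 14 mm wide, 13 mm high, centred on mount x = 72 mm, tip at y = -72 mm + travel; two guides 17 mm high at y = -80 and -136 mm.
- bolt_knob (a point): Top centre of the bolt's knob, a round steel pin along the mount's z, 16 mm across, from 21 to 48 mm off the face; at (72, -125 + travel, 48) mm in the mount's frame.
- stud_left (a point): Top centre of the left headed stud, at (13, 42, 11) mm in the mount's frame. Shank 8 mm, round head 19 mm wide and 4 mm thick, its underside 7 mm off the face.
- stud_right (a point): Top centre of the right headed stud, at (13, -42, 11) mm in the mount's frame, of the same size.
- screen: Bystander: loose steel mill screen, 100 x 100 x 4 mm, with rows of small round holes, no keyholes, and the same bow handle as the cover. Origin: centre of its underside.
- steel_bowl: Bystander: loose steel bowl, 124 mm across, 50 mm high. Origin: centre of its foot.
- jar_tall: Bystander: glass jar with a wooden lid, 82 mm across, 131 mm high, standing close to the left of the mill. Origin: centre of its underside.
- jar_short: Bystander: glass jar with a wooden lid, 82 mm across, 96 mm high. Origin: centre of its underside.
- cake_ring: Bystander: steel cake ring, 72 mm across, 45 mm high. Origin: centre of its lower rim.
- palette_knife: Bystander: palette knife about 190 mm long, lying in front of the mill. Origin: centre of its underside.
- glass_bowl: Bystander: glass bowl, 140 mm across, 60 mm high, to the right of the mill. Origin: centre of its foot.
Things that resemble listed ones, but are neither listed nor needed, are in the scene too. Leave any turquoise look-alike of the cover alone.

How it is judged:
On the way, in this order (a step that is already met when the one before it is completed fails the run):
1. the cover hangs fully home on both studs, with the bolt not yet shot (x of cover in the frame of mount between -0.005 and 0.005 m and y of cover in the frame of mount between -0.004 and 0.004 m and z of cover in the frame of mount between -0.004 and 0.004 m and angle between the x axis of cover and the x axis of mount, either way round below 0.07 rad and angle between the z axis of cover and the z axis of mount, either way round below 0.07 rad and value of joint bolt below 0.012 m), for 0.2 s.
2. the bolt is shot fully across above the cover, which is still home (x of cover in the frame of mount between -0.005 and 0.005 m and y of cover in the frame of mount between -0.004 and 0.004 m and z of cover in the frame of mount between -0.004 and 0.004 m and angle between the x axis of cover and the x axis of mount, either way round below 0.07 rad and angle between the z axis of cover and the z axis of mount, either way round below 0.07 rad and value of joint bolt above 0.026 m), for 0.2 s.
At the end, for the whole second after the job is handed in: The cover lies flat on the slope (within 4 degrees and 4 mm), locked behind both stud heads, within 5 mm of fully down and 4 mm sideways of home; the bolt is shot to within 4 mm of its full 30 mm; the cover is released and still (all of step 2 and linear speed of cover below 0.02 m/s); the robot touches nothing.
It fails at once if the mill screen or the steel bowl is shifted by more than 30 mm or tipped over (distance of any of screen, steel_bowl from where it was at the start of the episode above 0.03 m or angle between any of screen, steel_bowl's own z axis and vertical above 0.5 rad).
It fails at once if a jar is shifted by more than 30 mm or tipped over (distance of any of jar_tall, jar_short from where it was at the start of the episode above 0.03 m or angle between any of jar_tall, jar_short's own z axis and vertical above 0.5 rad).
It fails at once if the cake ring or the palette knife is shifted by more than 30 mm or tipped over (distance of any of cake_ring, palette_knife from where it was at the start of the episode above 0.03 m or angle between any of cake_ring, palette_knife's own z axis and vertical above 0.5 rad).
It fails at once if the glass bowl is shifted by more than 30 mm or tipped over (distance of glass_bowl from where it was at the start of the episode above 0.03 m or angle between glass_bowl's own z axis and vertical above 0.5 rad).
It also fails if it takes over 70 s, if anything falls off the work surface, if the arm or the gripper's body presses on something with over 40 N, if the wrist force passes 120 N, or if a joint passes its speed limit or range.

ROBOT

A 7-joint arm with a two-finger parallel gripper is mounted at the origin on the work surface. World frame = base frame: x ahead of the robot, y to its left, z up, the work surface at z = 0. Lengths are in m, angles in rad, forces in N, time in s.
With the tool pointing down it reaches from about 0.425 to 1.025 m from the base axis. Payload 9.4 kg.
Tool frame: the origin (TCP) lies on the centre line of the jaws, within the pads' length; the fingertips stand 8 mm ahead of it and the grasp point (between the pads) lies 11 mm behind it; z points along the fingers, y is the line along which they close (so a half turn about z gives the same grasp; the last joint's range is limited). The gripper opens to 85 mm and grips with 20 to 120 N. Pads are 22 mm wide; open, the fingers measure 114 mm over their backs; the gripper's body (76 mm by 85 mm) begins 54 mm behind the grasp point. The pads swing forward as they close: fully open they stand 13 mm farther back than shut.
Start: joints at [1.19, 0.599, -0.003, 1.599, 0.002, 0.943, -0.08], TCP at [0.217, -0.692, 0.239] pointing down, gripper open.
Joint ranges: [-2.57, 2.57], [-0.35, 1.97], [-1.29, 1.29], [0.11, 2.56], [-1.05, 4.19], [0.11, 1.86], [-2.63, 2.63]. Speed limits (rad/s): [2.22, 2.22, 3.01, 3.01, 3.14, 3.14, 3.14].

INTERFACE

Orientations are given as a unit quaternion [x, y, z, w].
In Python, from rig import ctrl gives the robot as it stands. The module is installed in compiled form; this text tells all that it offers.
- The arm moves only by the tool drive_tool, never from a script. Its argument "targets" is a list of rows, each a list of 2 entries, a list of its own where there are three numbers: the shift along the tool's x, y, z in units of 0.12 m (1.0 is 0.12 m), then the turn about the tool's z in units of 90 degrees (1.0 is 90 degrees). In form: [[[dx, dy, dz], spin], ...]. A call has 1 to 20 rows; each row is the pose to reach, as a shift and turn from the pose commanded when the call began, along the tool's axes at that moment; what a row does not reach only later rows make up. A row lasts 1/12 s, in which the tool goes at most 41.7 mm and 7.16 degrees, less where a joint would pass 70% of its speed; a pose out of reach is approached as far as the arm can. A call with a number of a shift or a turn outside -1 to 1 is refused whole. A call with a gripper value outside its range is refused whole. "gripper" is the gripper command: -1 is fully open, 1 is shut, values between are in proportion, set as the call begins (left out, the last holds). The fingers move at their own pace and stop on an object; the grip force is fixed at half the most. Time passes only in rows, so rows that repeat a pose let the fingers close. It gives the time, the measured TCP pose, the force, the opening and the grip force at its end, in the units of the state.
- ctrl.state(): the state, without advancing time (a new reading comes with each control period).
- ctrl.get_image(name): name is "scene" or "top"; returns the picture (384x512x3 uint8, red, green, blue); there is no depth.
- ctrl.get_calibration(name): a dict with "fx", "fy", "cx", "cy" (pixels), "k1" (the pictures are not rectified: a ray, as slopes to the right and down, at radius r is drawn at 1 + k1 r^2 times it, then the intrinsics apply), "T" (4x4, takes a point from camera to world coordinates). Camera axes: x right, y down, z forward; pixel columns grow to the right and rows downward; lengths in m; the calibration is good to about 2 mm. A picture is of the moment at which its call begins. get_calibration takes no time and is no camera call.
- ctrl.close_job(): hands the job in; it is judged then, once.
The state is a dict: "time": time; "q": joint angles; "qvel": joint speeds; "joint_efforts": joint torques, N m; "ee_pos": TCP position; "eef_rot": TCP orientation; "force": force on the tool from outside, world axes, zero at the start; "wrist_torque": the same for the moment, N m; "opening": finger opening in m; "grasp_force": force on a finger pad.
Only numpy, scipy, OpenCV 4.12 (cv2) and the standard library are available. Lean on these libraries where they do the work, as an engineer would, in place of code of your own. Each camera call takes 0.05 s, during which the arm holds its last target. There are 200 camera calls.

## Working session

There is one attempt and no reset: what is moved stays moved. The work goes in short steps, Python scripts to look and compute and a tool call to move; the robot and the scene stay as the last step left them, time stands still between calls to the robot, and variables do not carry over. Pictures are saved under pics/ and viewed, at most 10 in all, crops included, and the job is handed in when it is done.

Besides the shell and the picture viewer there is one more tool, called after ">>>" as a command line: name --argument value ..., lists and objects as JSON in quotes. drive_tool: Moves the arm, as the interface text tells. Its arguments: {"type":"object","properties":{"targets":{"type":"array"},"gripper":{"type":"number"}},"required":["targets"]}

```bash
mkdir -p pics; python3 - <<'E'
from rig import ctrl
import cv2,numpy as np
for n in("scene","top"):
    im=ctrl.get_image(n); cv2.imwrite(f"pics/{n}0.png",cv2.resize(im[:,:,::-1],(800,600),interpolation=cv2.INTER_CUBIC))
    np.save(f"{n}0.npy",im)
    c=ctrl.get_calibration(n);print(n,{k:np.round(v,4).tolist() for k,v in c.items()})
print(ctrl.state())
E
```

```text
scene {'fx': 491.9444, 'fy': 491.9444, 'cx': 251.526, 'cy': 195.6902, 'k1': -0.1196, 'T': [[0.407, 0.5664, -0.7167, 1.5308], [0.9133, -0.2661, 0.3084, -0.5003], [-0.016, -0.78, -0.6255, 1.0687], [0.0, 0.0, 0.0, 1.0]]}
top {'fx': 440.5436, 'fy': 440.5436, 'cx': 256.3645, 'cy': 188.0742, 'k1': -0.0314, 'T': [[0.0204, -0.9909, 0.1327, 0.3046], [-0.9998, -0.021, -0.0032, -0.0282], [0.006, -0.1326, -0.9912, 1.5343], [0.0, 0.0, 0.0, 1.0]]}
{'time': 0.1, 'q': array([ 1.19031009,  0.60006987, -0.00251329,  1.60002725,  0.00180089,
        0.94288201, -0.07981599]), 'qvel': array([ 0.00020528, -0.0011969 , -0.0010477 , -0.00253388,  0.00133242,
       -0.00014498, -0.00038157]), 'joint_efforts': array([ 5.70467528e-03, -7.77993608e+01,  1.57003965e+00, -2.58627498e+01,
        1.26601872e-02,  5.41678353e-03,  2.27834306e-05]), 'ee_pos': array([ 0.21672813, -0.69143799,  0.23849393]), 'eef_rot': array([ 9.88484792e-01,  1.51318662e-01, -1.76790370e-04, -6.69433934e-04]), 'force': array([-0.87676631,  0.03227818, -0.07924648]), 'wrist_torque': array([-0.06223509, -0.00783159,  0.02050057]), 'grasp_force': 0.0, 'opening': 0.08508347189376596}
```

View pics/scene0.png

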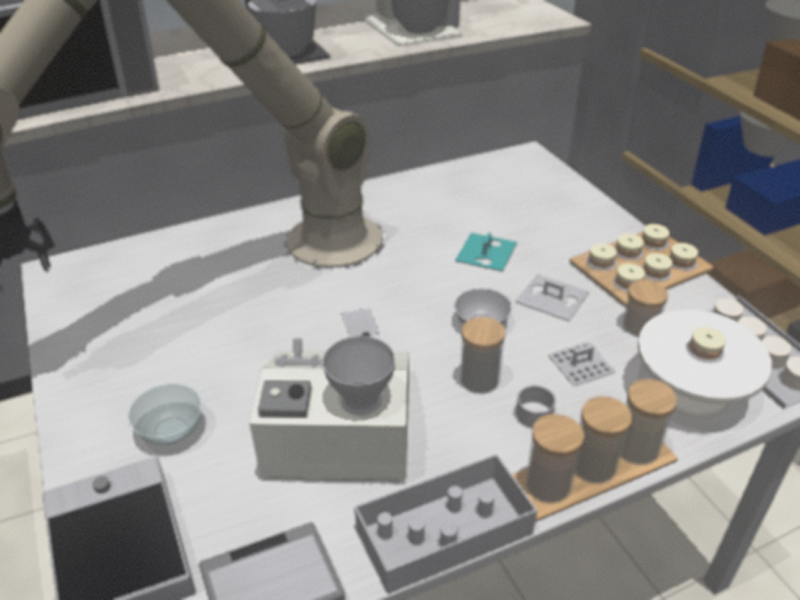

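View pics/top0.png

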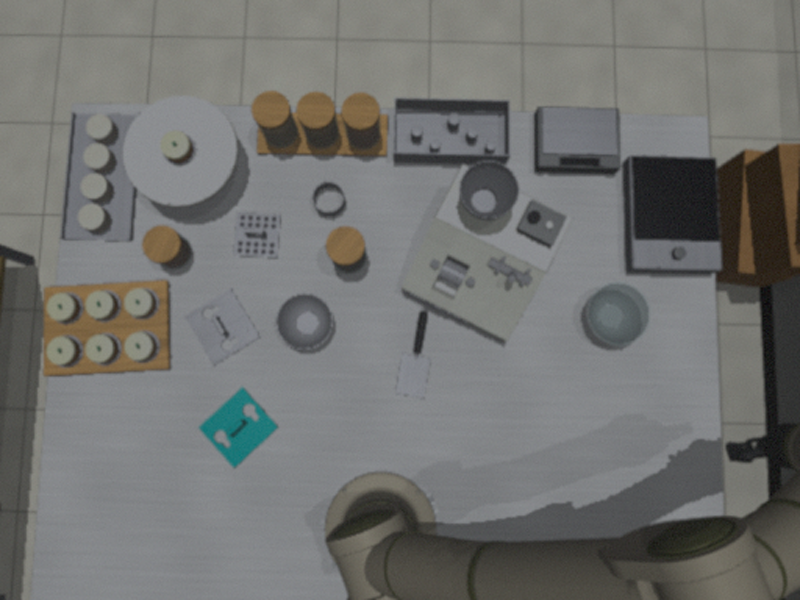

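The top view shows the cover at about (223,326), the mill face with its studs near (434,264) and (475,284), and the bolt near (510,270). The scene view shows the cover at about (553,296). I'll enlarge the cover and the face.

```bash
python3 - <<'E'
import cv2,numpy as np
t=np.load("top0.npy")[:,:,::-1]
def crop(im,x,y,w,h,s):return cv2.resize(im[y:y+h,x:x+w],None,fx=s,fy=s,interpolation=cv2.INTER_CUBIC)
a=crop(t,115,180,60,60,6.5);b=crop(t,250,140,62,60,6.5)
a=a.astype(float);a=np.clip((a-90)*1.7,0,255)
cv2.imwrite("pics/crop.png",np.hstack([a,b.astype(float)]))
print(a.shape,b.shape)
E
```

```text
(390, 390, 3) (390, 403, 3)[ WARN:0@0.025] global loadsave.cpp:1063 imwrite_ Unsupported depth image for selected encoder is fallbacked to CV_8U.
```

View pics/crop.png

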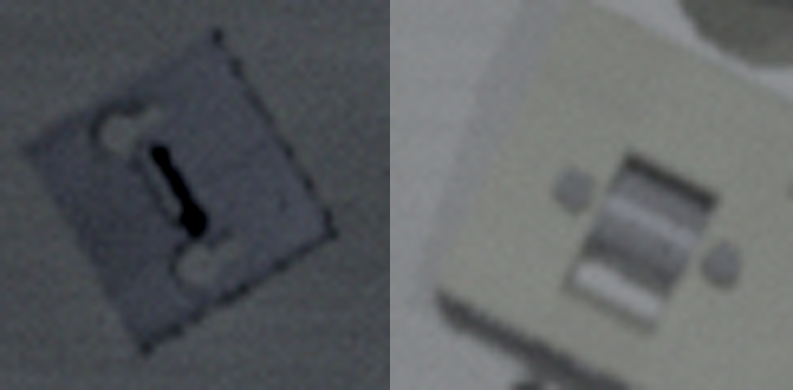

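The left crop has the cover corners at (25,148), (218,35), (335,235) and (143,350), and round keyhole ends at (122,130) and (195,265), with the slots running up and right. The right crop has studs at (183,190) and (330,264) and the lower left corner of the face at (50,290). Next I'll fit the poses and check the bolt.

```bash
cat >h.py <<'E'
import numpy as np,cv2
from scipy.optimize import least_squares
from scipy.spatial.transform import Rotation as R
from rig import ctrl
def proj(P,n="top"):
    c=ctrl.get_calibration(n);T=np.array(c["T"]);p=(np.atleast_2d(P)-T[:3,3])@T[:3,:3]
    s=p[:,:2]/p[:,2:];s=s*(1+c["k1"]*(s**2).sum(1,keepdims=True))
    return s*[c["fx"],c["fy"]]+[c["cx"],c["cy"]]
def rot(yaw,tilt=0): return R.from_euler("z",yaw).as_matrix()@R.from_euler("y",-tilt).as_matrix()
TILT=np.radians(32)
def fit(L,px,z,tilt,x0,n="top"):
    L=np.array(L,float)/1000;f=lambda v:((L@rot(v[2],tilt).T+[v[0],v[1],z])) 
    r=least_squares(lambda v:(proj(f(v),n)-px).ravel(),x0);return r.x,np.round(r.fun.reshape(-1,2),2)
def unc(u,x,y,s=6.5): return (np.array(u,float)+.5)/s-.5+[x,y]
E
python3 - <<'E'
from h import *
cp=unc([(25,148),(218,35),(335,235),(143,350),(122,130),(195,265)],115,180)
c,r=fit([(-60,65,3),(60,65,3),(60,-65,3),(-60,-65,3),(-12,42,3),(-12,-42,3)],cp,0,0,[.5,.3,-1]);print("cover",c,np.degrees(c[2]),r.tolist())
mp=unc([(183,190),(330,264),(50,290)],250,140)
m,r=fit([(13,42,11),(13,-42,11),(-75,85,0)],mp,.1,TILT,[.6,-.2,-.5]);print("mount",m,np.degrees(m[2]),r.tolist())
np.save("cm.npy",[c,m])
M=rot(m[2],TILT)
for t in(0,.015,.03):print("knob px",proj(M@[.072,-.125+t,.048]+[*m[:2],.1]),"tip",proj(M@[.072,-.072+t,.013]+[*m[:2],.1]))
s=ctrl.state();print(R.from_quat(s["eef_rot"]).as_matrix().round(3))
t=np.load("top0.npy")[:,:,::-1];a=cv2.resize(t[155:195,300:350],None,fx=12,fy=12,interpolation=cv2.INTER_CUBIC)
cv2.imwrite("pics/bolt.png",a)
E
```

```text
cover [ 0.42856776  0.36346305 -1.00489872] -57.57645560694115 [[-0.26, -0.62], [-0.12, -0.84], [0.2, 0.03], [-0.3, 0.26], [-0.03, 0.67], [0.5, 0.48]]
mount [ 0.53679325 -0.13738321 -0.43738886] -25.060535539855106 [[0.05, 0.06], [0.62, -0.08], [-0.7, 0.01]]
knob px [[331.29728587 180.0992476 ]] tip [[317.1097874  169.08844304]]
knob px [[326.9472981  177.99337127]] tip [[312.87050664 167.03942104]]
knob px [[322.60102869 175.88963125]] tip [[308.63509153 164.99261507]]
[[ 0.954  0.299 -0.001]
 [ 0.299 -0.954  0.001]
 [-0.    -0.001 -1.   ]]
```

View pics/bolt.png

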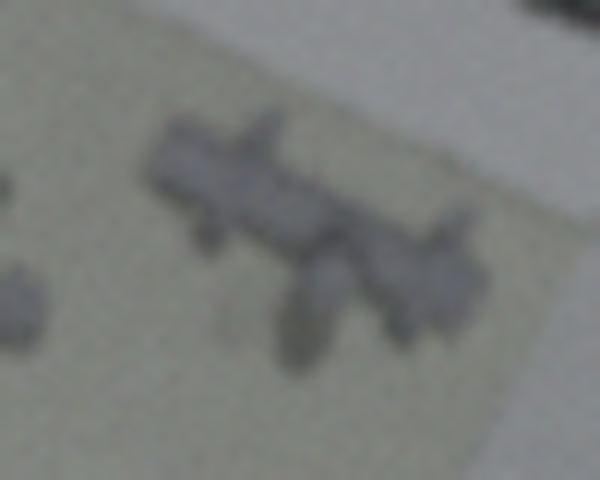

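Bolt crop: knob top at about (303,340), bar tip at about (155,165), guides at about (235,180) and (430,280), and the upper right corner of the face near (590,220). So the bolt is partly shot. I'll refit the mount with more points, including bolt travel.

```bash
python3 - <<'E'
from h import *
L=[(13,42,11),(13,-42,11),(-75,85,0),(100,-170,0),(-75,-170,0),(100,85,0),(72,-80,17),(72,-136,17),(72,-125,48),(72,-72,10)]
px=np.vstack([unc([(183,190),(330,264),(50,290)],250,140),unc([(590,220)],300,155,12),[[324.5,217.3]],[[280,142]],unc([(235,180),(430,280),(303,340),(155,163)],300,155,12)])
w=np.array([1,1,.5,.5,.3,.15,.5,.5,.6,.5])[:,None]
L=np.array(L,float)/1000
def f(v,full=0):
    P=L.copy();P[8:,1]+=v[3]
    e=proj(P@rot(v[2],TILT).T+[v[0],v[1],.1])-px
    return e if full else (e*w).ravel()
for zz in (1,):
    r=least_squares(f,[.54,-.14,-.44,.01],loss="soft_l1");print(r.x,np.degrees(r.x[2]));print(np.c_[px,f(r.x,1)].round(1))
E
```

```text
[ 0.53643958 -0.13632437 -0.44051366  0.01581638] -25.23957357322323
[[ 2.777e+02  1.688e+02 -3.000e-01  1.000e-01]
 [ 3.003e+02  1.802e+02  3.000e-01  1.000e-01]
 [ 2.573e+02  1.842e+02 -1.000e+00  0.000e+00]
 [ 3.487e+02  1.729e+02  1.000e-01  1.200e+00]
 [ 3.245e+02  2.173e+02 -1.000e-01  5.000e-01]
 [ 2.800e+02  1.420e+02 -3.100e+00 -2.800e+00]
 [ 3.191e+02  1.695e+02 -2.000e-01  1.200e+00]
 [ 3.354e+02  1.779e+02 -6.000e-01  6.000e-01]
 [ 3.248e+02  1.829e+02  1.600e+00 -4.800e+00]
 [ 3.125e+02  1.681e+02 -0.000e+00 -1.300e+00]]
```

```bash
cat >>h.py <<'E'
MO=np.array([.5365,-.1365,.1]);MY=np.radians(-25.2);MR=rot(MY,TILT)
def mw(p): return MR@(np.array(p,float)/1000)+MO
def ang(a): return (a+90)%180-90
def plan(wps):
    """wps: (world TCP xyz, closing-axis angle deg or None); prints shift/spin units from the present pose"""
    s=ctrl.state();p=s["ee_pos"].copy();A=R.from_quat(s["eef_rot"]).as_matrix()
    for q,a in wps:
        d=A.T@(np.array(q)-p)
        cur=np.degrees(np.arctan2(A[1,1],A[0,1]));sp=0 if a is None else -ang(a-cur)
        n=int(np.ceil(np.linalg.norm(d)/.0417/1))
        print((d/.12).round(3).tolist(),round(sp/90,3),"rows>=",max(n,int(np.ceil(abs(sp)/7.16))),"at",np.round(q,3))
        A=A@R.from_euler("z",sp,degrees=True).as_matrix();p=np.array(q)
E
python3 - <<'E'
from h import *
k=mw([72,-109,32])+[0,0,.008];print(k)
s=ctrl.state()["ee_pos"]
up=np.array([k[0],k[1],.26])
plan([(s+(up-s)*f,None if f<1 else 90-25.2) for f in (1/3,2/3,1)]+[(k,None)])
E
```

```text
[ 0.52999478 -0.25390389  0.17329173]
[1.194, -0.899, -0.059] 0.0 rows>= 5 at [ 0.321 -0.546  0.246]
[1.194, -0.899, -0.059] 0.0 rows>= 5 at [ 0.426 -0.4    0.253]
[1.194, -0.899, -0.059] 0.473 rows>= 6 at [ 0.53  -0.254  0.26 ]
[0.001, 0.001, 0.723] 0.0 rows>= 3 at [ 0.53  -0.254  0.173]
```

>>> drive_tool --targets '[[[0.895, -0.674, -0.045], 0], [[0.895, -0.674, -0.045], 0], [[0.895, -0.674, -0.045], 0], [[0.895, -0.674, -0.045], 0], [[0.895, -0.674, -0.045], 0]]' --gripper -0.18

```text
time: 0.52
ee_pos: [0.2987, -0.579, 0.2448]
eef_rot: [0.988, 0.154, 0.001, -0.001]
force: [0.5, -0.4, 1.0]
opening: 0.0501
grasp_force: 0.0
```

>>> drive_tool --targets '[[[0.895, -0.674, -0.045], 0], [[0.895, -0.674, -0.045], 0], [[0.895, -0.674, -0.045], 0], [[0.895, -0.674, -0.045], 0], [[0.895, -0.674, -0.045], 0]]'

```text
time: 0.93
ee_pos: [0.3759, -0.4707, 0.2501]
eef_rot: [0.988, 0.154, 0.0, -0.0]
force: [0.5, -0.1, 0.5]
opening: 0.0504
grasp_force: 0.0
```

>>> drive_tool --targets '[[[0.895, -0.674, -0.045], 0], [[0.895, -0.674, -0.045], 0], [[0.895, -0.674, -0.045], 0], [[0.895, -0.674, -0.045], 0], [[0.895, -0.674, -0.045], 0]]'

```text
time: 1.35
ee_pos: [0.4536, -0.3623, 0.2554]
eef_rot: [0.988, 0.153, 0.0, -0.0]
force: [0.1, -0.6, 0.2]
opening: 0.0501
grasp_force: 0.0
```

>>> drive_tool --targets '[[[0.895, -0.674, -0.045], 0.473], [[0.895, -0.674, -0.045], 0.473], [[0.895, -0.674, -0.045], 0.473], [[0.895, -0.674, -0.045], 0.473], [[0.895, -0.674, -0.045], 0.473], [[0.895, -0.674, -0.045], 0.473], [[0.895, -0.674, -0.045], 0.473]]'

```text
time: 1.93
ee_pos: [0.5294, -0.257, 0.2606]
eef_rot: [0.975, -0.221, -0.0, 0.001]
force: [-0.4, 0.7, 0.0]
opening: 0.0503
grasp_force: 0.0
```

```bash
python3 - <<'E'
from h import *
k=mw([72,-109,32])+[0,0,.008]
plan([(k,90-25.2)]);s=ctrl.state();print(s["q"].round(2),s["time"],s["force"],s["opening"])
t=ctrl.get_image("top")[:,:,::-1];g=ctrl.get_image("scene")[:,:,::-1]
a=cv2.resize(t[140:210,255:345],None,fx=6,fy=6,interpolation=cv2.INTER_CUBIC)
cv2.imwrite("pics/b2.png",a)
E
```

```text
[-0.006, -0.027, 0.728] -0.004 rows>= 3 at [ 0.53  -0.254  0.173]
[ 0.25  0.41  0.15  1.9  -0.08  0.83 -1.58] 1.9333 [-0.39825471  0.65405111  0.02567121] 0.0502965990468633
```

View pics/b2.png

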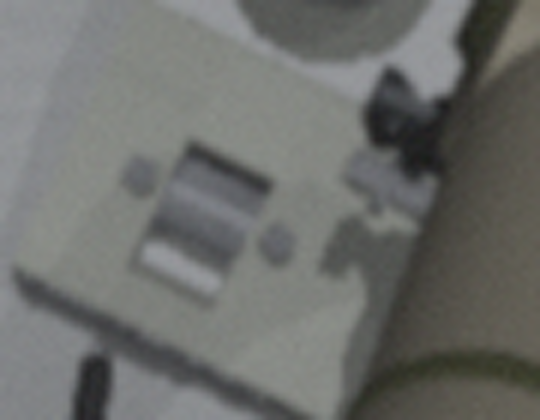

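The gripper hangs above the bolt, and the arm hides part of the view. I'll go down, grip the knob and feel for it.

>>> drive_tool --targets '[[[-0.005, -0.027, 0.3], -0.004], [[-0.005, -0.027, 0.55], -0.004], [[-0.005, -0.027, 0.728], -0.004], [[-0.005, -0.027, 0.728], -0.004], [[-0.005, -0.027, 0.728], -0.004]]'

```text
time: 2.45
ee_pos: [0.53, -0.2525, 0.1729]
eef_rot: [0.977, -0.214, -0.001, 0.0]
force: [0.2, 0.4, -0.2]
opening: 0.0504
grasp_force: 0.0
```

>>> drive_tool --targets '[[[0, 0, 0], 0], [[0, 0, 0], 0], [[0, 0, 0], 0], [[0, 0, 0], 0], [[0, 0, 0], 0], [[0, 0, 0], 0]]' --gripper 1

```text
time: 2.95
ee_pos: [0.5315, -0.2525, 0.1753]
eef_rot: [0.977, -0.215, 0.001, 0.001]
force: [-1.9, -2.7, 6.5]
opening: 0.0131
grasp_force: 58.5
```

```bash
python3 - <<'E'
from h import *
s=ctrl.state();p=s["ee_pos"]-[0,0,.008];print("tip in mount",MR.T@(p-MO)*1000)
t=ctrl.get_image("top")[:,:,::-1];g=ctrl.get_image("scene")[:,:,::-1]
A=R.from_quat(s["eef_rot"]).as_matrix();print(A.T@MR[:,1])
a=cv2.resize(t[140:200,285:345],None,fx=6,fy=6,interpolation=cv2.INTER_CUBIC)
b=cv2.resize(g[190:270,150:230],(360,360),interpolation=cv2.INTER_CUBIC)
cv2.imwrite("pics/b3.png",np.hstack([a,b]))
E
```

```text
tip in mount [  73.71152383 -107.07488146   33.35039674]
[ 6.83132655e-03 -9.99976563e-01 -4.55328152e-04]
```

View pics/b3.png

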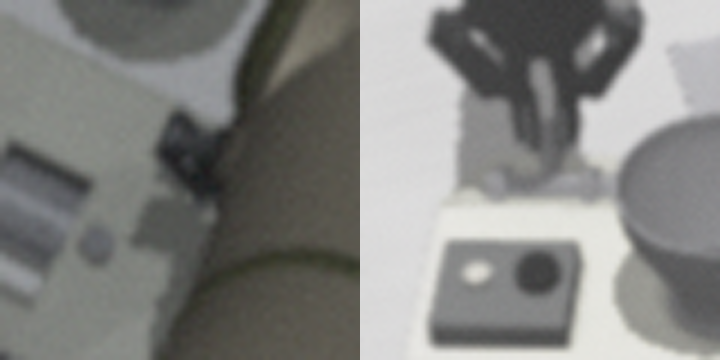

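The scene view shows the knob pin held between the fingers. The tip sits at mount y of about -107, so travel is about 17 mm. I'll draw the bolt back.

>>> drive_tool --targets '[[[0, 0.03, 0], 0], [[0, 0.06, 0], 0], [[0, 0.09, 0], 0], [[0, 0.12, 0], 0], [[0, 0.14, 0], 0], [[0, 0.14, 0], 0], [[0, 0.14, 0], 0]]'

```text
time: 3.63
ee_pos: [0.5245, -0.2668, 0.1753]
eef_rot: [0.977, -0.215, 0.001, 0.0]
force: [-0.8, 1.3, 7.8]
opening: 0.013
grasp_force: 58.7
```

>>> drive_tool --targets '[[[0, 0.02, 0], 0], [[0, 0.04, 0], 0], [[0, 0.04, 0], 0]]'

```text
time: 3.88
ee_pos: [0.5228, -0.2704, 0.1753]
eef_rot: [0.977, -0.214, 0.001, -0.0]
force: [-0.4, 2.6, 7.2]
opening: 0.0128
grasp_force: 59.0
```

```bash
python3 - <<'E'
from h import *
s=ctrl.state();p=s["ee_pos"]-[0,0,.008];print("tip in mount",MR.T@(p-MO)*1000,s["force"])
c=np.load("cm.npy")[0];print(c)
up=s["ee_pos"]*1;up[2]=.275
h=np.array([c[0],c[1],.037-.011+.004]);hu=h*1;hu[2]=.16
hz=hu*1;hz[2]=.275
A=[up+(hz-up)*f for f in np.linspace(0,1,6)]
plan([(A[0],None)]+[(a,90-25.2-32.4*min(1,i/4)) for i,a in enumerate(A[1:],1)]+[(hu,None),(h,None)]);print(s["q"].round(2))
E
```

```text
tip in mount [  73.47715859 -127.0323764    33.4471194 ] [-0.35535563  2.5878833   7.19499033]
[ 0.42856776  0.36346305 -1.00489872]
[0.002, -0.001, -0.831] 0.0 rows>= 3 at [ 0.523 -0.27   0.275]
[-0.585, -0.894, -0.0] 0.095 rows>= 4 at [ 0.504 -0.144  0.275]
[-0.711, -0.797, -0.0] 0.09 rows>= 4 at [ 0.485 -0.017  0.275]
[-0.816, -0.689, -0.0] 0.09 rows>= 4 at [0.466 0.11  0.275]
[-0.905, -0.567, -0.0] 0.09 rows>= 4 at [0.447 0.237 0.275]
[-0.976, -0.434, -0.0] -0.0 rows>= 4 at [0.429 0.363 0.275]
[-0.001, 0.002, 0.958] 0.0 rows>= 3 at [0.429 0.363 0.16 ]
[-0.001, 0.003, 1.083] 0.0 rows>= 4 at [0.429 0.363 0.03 ]
[ 0.3   0.52  0.12  1.99 -0.1   0.64 -1.52]
```

```bash
sed -i 's/-ang(a-cur)$/(-ang(a-cur) if abs(a)<200 else a-1000)/' h.py; python3 - <<'E'
from h import *
s=ctrl.state();c=np.load("cm.npy")[0]
up=s["ee_pos"]*1;up[2]=.275
hz=np.array([c[0],c[1],.16]);hz[2]=.275
A=[up+(hz-up)*f for f in np.linspace(0,1,6)]
plan([(up,None)]+[(a,1000-147.6/5) for a in A[1:]])
E
```

```text
[0.002, -0.001, -0.831] 0.0 rows>= 3 at [ 0.523 -0.27   0.275]
[-0.585, -0.894, -0.0] -0.328 rows>= 5 at [ 0.504 -0.144  0.275]
[-0.069, -1.066, -0.0] -0.328 rows>= 5 at [ 0.485 -0.017  0.275]
[0.466, -0.961, -0.0] -0.328 rows>= 5 at [0.466 0.11  0.275]
[0.879, -0.607, -0.0] -0.328 rows>= 5 at [0.447 0.237 0.275]
[1.064, -0.095, -0.0] -0.328 rows>= 5 at [0.429 0.363 0.275]
```

>>> drive_tool --targets '[[[0, 0, 0], 0], [[0, 0, 0], 0], [[0, 0, 0], 0], [[0, 0, -0.4], 0], [[0, 0, -0.83], 0], [[0, 0, -0.83], 0], [[0, 0, -0.83], 0]]' --gripper -0.6

```text
time: 4.47
ee_pos: [0.5235, -0.2722, 0.2778]
eef_rot: [0.977, -0.215, 0.004, 0.001]
force: [-0.0, -0.4, -1.0]
opening: 0.0686
grasp_force: 0.0
```

>>> drive_tool --targets '[[[-0.58, -0.89, 0], -0.328], [[-0.58, -0.89, 0], -0.328], [[-0.58, -0.89, 0], -0.328], [[-0.58, -0.89, 0], -0.328], [[-0.58, -0.89, 0], -0.328]]'

```text
time: 4.88
ee_pos: [0.503, -0.1421, 0.2729]
eef_rot: [0.999, 0.046, -0.0, -0.0]
force: [0.8, -0.9, 0.5]
opening: 0.0685
grasp_force: 0.0
```

>>> drive_tool --targets '[[[-0.07, -1, 0], -0.328], [[-0.07, -1, 0], -0.328], [[-0.07, -1, 0], -0.328], [[-0.07, -1, 0], -0.328], [[-0.07, -1, 0], -0.328]]'

```text
time: 5.3
ee_pos: [0.4852, -0.0252, 0.2729]
eef_rot: [0.955, 0.297, -0.0, -0.0]
force: [0.2, -1.0, -0.1]
opening: 0.0682
grasp_force: 0.0
```

>>> drive_tool --targets '[[[0.46, -0.96, 0], -0.328], [[0.46, -0.96, 0], -0.328], [[0.46, -0.96, 0], -0.328], [[0.46, -0.96, 0], -0.328], [[0.46, -0.96, 0], -0.328]]'

```text
time: 5.72
ee_pos: [0.4665, 0.101, 0.2728]
eef_rot: [0.849, 0.529, 0.0, -0.0]
force: [0.7, -1.4, -0.4]
opening: 0.0685
grasp_force: 0.0
```

>>> drive_tool --targets '[[[0.88, -0.6, 0], -0.328], [[0.88, -0.6, 0], -0.328], [[0.88, -0.6, 0], -0.328], [[0.88, -0.6, 0], -0.328], [[0.88, -0.6, 0], -0.328], [[0.88, -0.6, 0], -0.328]]'

```text
time: 6.22
ee_pos: [0.4493, 0.2243, 0.2724]
eef_rot: [0.69, 0.723, -0.001, 0.0]
force: [0.5, 0.0, 0.1]
opening: 0.0684
grasp_force: 0.0
```

```bash
python3 - <<'E'
from h import *
s=ctrl.state();c=np.load("cm.npy")[0]
h=np.array([c[0],c[1],.275])
plan([(h,32.4),([*h[:2],.13],None)]);print(s["q"].round(2),s["time"])
t=ctrl.get_image("top")[:,:,::-1]
a=cv2.resize(t[140:200,255:345],None,fx=6,fy=6,interpolation=cv2.INTER_CUBIC)
cv2.imwrite("pics/b4.png",a)
E
```

```text
[1.166, -0.118, -0.023] -0.33 rows>= 5 at [0.429 0.363 0.275]
[0.001, 0.002, 1.208] 0.0 rows>= 4 at [0.429 0.363 0.13 ]
[-0.21  0.32 -0.47  2.04  0.2   0.82 -0.75] 6.2167
```

View pics/b4.png

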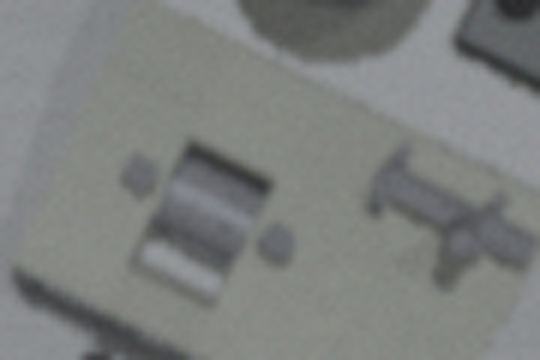

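The bolt is drawn back, with its tip now flush with the guide at about (378,180). Now over to the cover handle.

>>> drive_tool --targets '[[[0.99, -0.118, 0], -0.33], [[0.99, -0.118, 0], -0.33], [[0.99, -0.118, 0], -0.33], [[0.99, -0.118, 0], -0.33], [[0.99, -0.118, 0], -0.33], [[0.99, -0.118, 0], -0.33]]'

```text
time: 6.77
ee_pos: [0.4284, 0.3422, 0.2725]
eef_rot: [0.481, 0.877, -0.001, 0.0]
force: [0.0, 0.2, 0.2]
opening: 0.0684
grasp_force: 0.0
```

```bash
python3 - <<'E'
from h import *
s=ctrl.state();c=np.load("cm.npy")[0]
plan([([*c[:2],.16],32.4),([*c[:2],.031],None)]);print(s["q"].round(2),s["time"])
E
```

```text
[0.15, 0.098, 0.937] 0.001 rows>= 3 at [0.429 0.363 0.16 ]
[0.001, 0.002, 1.075] 0.0 rows>= 4 at [0.429 0.363 0.031]
[-0.33  0.41 -0.61  1.94  0.3   0.89 -0.53] 6.7667
```

>>> drive_tool --targets '[[[0.15, 0.098, 0.4], 0], [[0.15, 0.098, 0.7], 0], [[0.15, 0.098, 0.937], 0], [[0.15, 0.098, 0.937], 0]]'

```text
time: 7.1
ee_pos: [0.4266, 0.3613, 0.1553]
eef_rot: [0.481, 0.877, -0.005, -0.001]
force: [-0.6, -1.5, 0.1]
opening: 0.0684
grasp_force: 0.0
```

>>> drive_tool --targets '[[[0, 0, 0.3], 0], [[0, 0, 0.6], 0], [[0, 0, 0.85], 0], [[0, 0, 1.0], 0], [[0, 0, 1.0], 0], [[0, 0, 1.0], 0]]'

```text
time: 7.6
ee_pos: [0.4284, 0.3651, 0.0416]
eef_rot: [0.479, 0.878, -0.0, 0.001]
force: [-0.3, 0.3, 0.5]
opening: 0.068
grasp_force: 0.0
```

```bash
python3 - <<'E'
from h import *
c=np.load("cm.npy")[0]
plan([([*c[:2],.031],32.4)])
g=ctrl.get_image("scene")[:,:,::-1];a=cv2.resize(g[150:215,315:395],None,fx=6,fy=6,interpolation=cv2.INTER_CUBIC);cv2.imwrite("pics/g.png",a)
E
```

```text
[-0.012, -0.006, 0.089] 0.003 rows>= 1 at [0.429 0.363 0.031]
```

View pics/g.png

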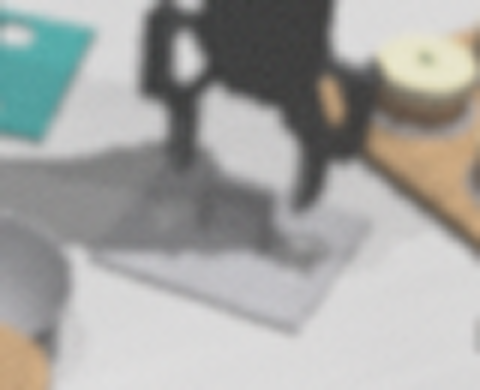

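The fingers, at (185,160) and (305,205), straddle the shaded handle near (240,210). I'll lower the last 10 mm and close.

>>> drive_tool --targets '[[[-0.01, -0.005, 0.05], 0], [[-0.01, -0.005, 0.09], 0], [[-0.01, -0.005, 0.09], 0]]'

```text
time: 7.9
ee_pos: [0.4279, 0.3646, 0.0302]
eef_rot: [0.478, 0.878, 0.0, 0.0]
force: [-0.3, 0.1, 0.5]
opening: 0.0681
grasp_force: 0.0
```

>>> drive_tool --targets '[[[0, 0, 0], 0], [[0, 0, 0], 0], [[0, 0, 0], 0], [[0, 0, 0], 0], [[0, 0, 0], 0], [[0, 0, 0], 0]]' --gripper 1

```text
time: 8.4
ee_pos: [0.4276, 0.365, 0.0306]
eef_rot: [0.477, 0.879, 0.0, 0.0]
force: [-0.8, -1.0, 6.4]
opening: 0.0427
grasp_force: 60.8
```

```bash
cat >>h.py <<'E'
OFF=[.0018]
def bar(x,lift,y=0): return mw([x,y,37+lift])-[0,0,.0064]-OFF[0]*np.array([np.cos(MY),np.sin(MY),0])
E
python3 - <<'E'
from h import *
s=ctrl.state();p=s["ee_pos"]
b=bar(-65,45);print(b,bar(-65,0))
u1=p+[0,0,.118];u2=p*1;u2[2]=.285
q=b*1;q[2]=.285
A=[u2+(q-u2)*f for f in np.linspace(0,1,6)]
plan([(u1,None),(u2,None)]+[(a,1000-32.4/4 if i<4 else None) for i,a in enumerate(A[1:])]+[(b,64.8)]);print(s["q"].round(2))
E
```

```text
[ 0.44567662 -0.09376176  0.12869519] [ 0.46725346 -0.10391505  0.09053303]
[-0.0, 0.001, -0.983] 0.0 rows>= 3 at [0.428 0.365 0.149]
[-0.0, 0.001, -1.137] 0.0 rows>= 4 at [0.428 0.365 0.285]
[-0.658, -0.391, -0.0] -0.09 rows>= 3 at [0.431 0.273 0.285]
[-0.596, -0.48, -0.0] -0.09 rows>= 3 at [0.435 0.182 0.285]
[-0.523, -0.559, -0.0] -0.09 rows>= 3 at [0.438 0.09  0.285]
[-0.439, -0.627, -0.0] -0.09 rows>= 3 at [ 0.442 -0.002  0.285]
[-0.346, -0.683, -0.0] 0.0 rows>= 3 at [ 0.446 -0.094  0.285]
[0.001, -0.001, 1.303] 0.006 rows>= 4 at [ 0.446 -0.094  0.129]
[-0.57  0.74 -0.35  2.1   0.63  0.4  -0.85]
```

>>> drive_tool --targets '[[[0, 0, -0.1], 0], [[0, 0, -0.3], 0], [[0, 0, -0.55], 0], [[0, 0, -0.8], 0], [[0, 0, -0.98], 0]]'

```text
time: 8.82
ee_pos: [0.4272, 0.3649, 0.1494]
eef_rot: [0.477, 0.879, 0.0, -0.0]
force: [1.0, 0.3, -4.5]
opening: 0.0426
grasp_force: 62.6
```

>>> drive_tool --targets '[[[0, 0, -0.25], 0], [[0, 0, -0.5], 0], [[0, 0, -0.75], 0], [[0, 0, -1.0], 0], [[0, 0, -1.0], 0]]'

```text
time: 9.23
ee_pos: [0.4283, 0.3666, 0.2727]
eef_rot: [0.477, 0.879, 0.003, 0.001]
force: [1.0, 1.5, -3.7]
opening: 0.0422
grasp_force: 62.6
```

>>> drive_tool --targets '[[[-0.16, -0.1, 0], -0.02], [[-0.33, -0.2, 0], -0.045], [[-0.5, -0.3, 0], -0.07], [[-0.66, -0.39, 0], -0.09]]'

```text
time: 9.57
ee_pos: [0.4304, 0.2711, 0.2664]
eef_rot: [0.413, 0.911, -0.001, -0.0]
force: [-0.0, -0.0, -4.2]
opening: 0.0424
grasp_force: 62.5
```

>>> drive_tool --targets '[[[-0.15, -0.12, 0], -0.02], [[-0.3, -0.24, 0], -0.045], [[-0.45, -0.36, 0], -0.07], [[-0.6, -0.48, 0], -0.09]]'

```text
time: 9.9
ee_pos: [0.4343, 0.1793, 0.2665]
eef_rot: [0.348, 0.938, -0.001, -0.001]
force: [0.9, 0.6, -5.0]
opening: 0.0427
grasp_force: 62.5
```

>>> drive_tool --targets '[[[-0.13, -0.14, 0], -0.02], [[-0.26, -0.28, 0], -0.045], [[-0.39, -0.42, 0], -0.07], [[-0.52, -0.56, 0], -0.09]]'

```text
time: 10.23
ee_pos: [0.4375, 0.0877, 0.2666]
eef_rot: [0.281, 0.96, -0.0, -0.001]
force: [0.3, -0.1, -4.1]
opening: 0.0422
grasp_force: 62.5
```

>>> drive_tool --targets '[[[-0.11, -0.16, 0], -0.02], [[-0.22, -0.32, 0], -0.045], [[-0.33, -0.47, 0], -0.07], [[-0.44, -0.63, 0], -0.09]]'

```text
time: 10.57
ee_pos: [0.4411, -0.0042, 0.2667]
eef_rot: [0.212, 0.977, -0.0, -0.001]
force: [0.3, -0.6, -4.3]
opening: 0.0426
grasp_force: 62.5
```

>>> drive_tool --targets '[[[-0.09, -0.17, 0], 0], [[-0.18, -0.34, 0], 0], [[-0.27, -0.51, 0], 0], [[-0.35, -0.68, 0], 0], [[-0.35, -0.68, 0], 0], [[-0.35, -0.68, 0], 0]]'

```text
time: 11.07
ee_pos: [0.4452, -0.0958, 0.2665]
eef_rot: [0.215, 0.977, -0.0, -0.001]
force: [-0.6, 1.0, -4.3]
opening: 0.0423
grasp_force: 62.6
```

```bash
python3 - <<'E'
from h import *
s=ctrl.state()
plan([(bar(-65,45),64.8),(bar(-65,0),None)]);print(s["q"].round(2),s["time"],s["force"],s["wrist_torque"])
g=ctrl.get_image("scene")[:,:,::-1];t=ctrl.get_image("top")[:,:,::-1]
np.save("g5.npy",g);np.save("t5.npy",t)
a=cv2.resize(t[130:230,220:320],(400,400),interpolation=cv2.INTER_CUBIC);b=cv2.resize(g[110:210,180:280],(400,400),interpolation=cv2.INTER_CUBIC)
cv2.imwrite("pics/carry.png",np.hstack([a,b]))
E
```

```text
[0.001, 0.018, 1.149] 0.005 rows>= 4 at [ 0.446 -0.094  0.129]
[-0.199, 0.0, 0.318] 0.0 rows>= 2 at [ 0.467 -0.104  0.091]
[ 0.67  0.31 -0.73  2.13  0.29  0.8   0.89] 11.0667 [-0.62404282  0.98709786 -4.26936936] [ 0.02688251  0.0527007  -0.0124604 ]
```

>>> drive_tool --targets '[[[-0.1, 0.01, 0.25], 0.005], [[-0.2, 0.018, 0.5], 0.005], [[-0.2, 0.018, 0.75], 0.005], [[-0.2, 0.018, 0.95], 0.005], [[-0.2, 0.018, 0.95], 0.005]]'

```text
time: 11.58
ee_pos: [0.4668, -0.1012, 0.1498]
eef_rot: [0.216, 0.976, 0.0, -0.003]
force: [-0.6, 0.1, -3.2]
opening: 0.0428
grasp_force: 62.9
```

>>> drive_tool --targets '[[[0, 0, 0.1], 0], [[0, 0, 0.18], 0], [[0, 0, 0.25], 0], [[0, 0, 0.25], 0]]'

```text
time: 11.92
ee_pos: [0.4686, -0.1023, 0.1229]
eef_rot: [0.217, 0.976, -0.0, -0.0]
force: [0.5, 0.1, -3.5]
opening: 0.0425
grasp_force: 62.9
```

```bash
python3 - <<'E'
from h import *
s=ctrl.state()
plan([(bar(-65,0),64.8)]);print(s["ee_pos"],s["force"],s["wrist_torque"])
E
```

```text
[0.005, -0.017, 0.27] 0.002 rows>= 1 at [ 0.467 -0.104  0.091]
[ 0.46864013 -0.10229156  0.12292749] [ 0.46859499  0.1136001  -3.54282318] [-0.01512849 -0.02717942  0.00030505]
```

>>> drive_tool --targets '[[[0.005, -0.017, 0.03], 0], [[0.005, -0.017, 0.06], 0], [[0.005, -0.017, 0.09], 0], [[0.005, -0.017, 0.12], 0], [[0.005, -0.017, 0.15], 0], [[0.005, -0.017, 0.15], 0]]'

```text
time: 12.42
ee_pos: [0.4645, -0.1019, 0.1057]
eef_rot: [0.216, 0.976, 0.0, -0.002]
force: [-12.7, 11.6, 9.0]
opening: 0.0425
grasp_force: 67.2
```

>>> drive_tool --targets '[[[0, 0, 0.03], 0], [[0, 0, 0.06], 0], [[0, 0, 0.09], 0], [[0, 0, 0.12], 0], [[0, 0, 0.12], 0]]'

```text
time: 12.83
ee_pos: [0.4641, -0.1021, 0.0911]
eef_rot: [0.216, 0.976, 0.0, -0.002]
force: [-11.7, 9.7, 5.1]
opening: 0.0426
grasp_force: 69.0
```

```bash
python3 - <<'E'
from h import *
s=ctrl.state()
plan([(bar(-65,0),64.8)]);print(s["ee_pos"],s["force"],s["wrist_torque"])
g=ctrl.get_image("scene")[:,:,::-1];t=ctrl.get_image("top")[:,:,::-1]
a=cv2.resize(t[140:230,230:320],(400,400),interpolation=cv2.INTER_CUBIC);b=cv2.resize(g[170:260,180:270],(400,400),interpolation=cv2.INTER_CUBIC)
cv2.imwrite("pics/tilt.png",np.hstack([a,b]))
E
```

```text
[-0.03, -0.003, 0.004] 0.003 rows>= 1 at [ 0.467 -0.104  0.091]
[ 0.46413809 -0.10206775  0.09106402] [-11.66808503   9.68999127   5.13782429] [1.82763134 2.05147174 0.03501821]
```

>>> drive_tool --targets '[[[0, 0, 0.02], 0], [[0, 0, 0.04], 0], [[0, 0, 0.04], 0]]'

```text
time: 13.18
ee_pos: [0.4643, -0.1025, 0.0865]
eef_rot: [0.216, 0.976, 0.0, -0.002]
force: [-11.8, 9.7, 4.1]
opening: 0.0422
grasp_force: 69.4
```

>>> drive_tool --targets '[[[0, 0, 0.02], 0], [[0, 0, 0.03], 0], [[0, 0, 0.03], 0]]'

```text
time: 13.43
ee_pos: [0.4644, -0.1026, 0.083]
eef_rot: [0.216, 0.976, 0.0, -0.002]
force: [-11.3, 10.4, 5.4]
opening: 0.0426
grasp_force: 69.6
```

```bash
python3 - <<'E'
from h import *
g=ctrl.get_image("scene")[:,:,::-1];t=ctrl.get_image("top")[:,:,::-1]
a=cv2.resize(t[140:230,230:320],(400,400),interpolation=cv2.INTER_CUBIC);b=cv2.resize(g[170:260,170:260],(400,400),interpolation=cv2.INTER_CUBIC)
cv2.imwrite("pics/tilt2.png",np.hstack([a,b]))
E
```

```text
(no output)
```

View pics/tilt2.png

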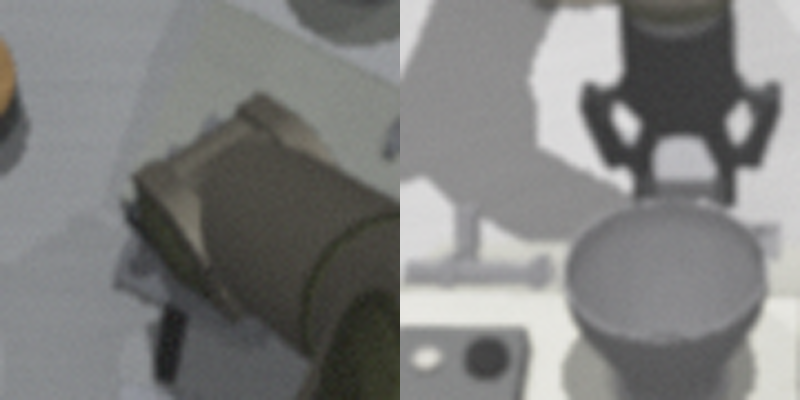

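The lower left corner of the cover shows at about (115,285) in the left half; the handle bar is still held, at (685,190). From that corner I can work out the cover's tilt.

```bash
python3 - <<'E'
from h import *
s=ctrl.state();b=s["ee_pos"]+[0,0,.0064]+OFF[0]*np.array([np.cos(MY),np.sin(MY),0])
px=(np.array([115,285])+.5)/(400/90)-.5+[230,140];print(px)
for th in (0,10,20,25,30,32,35,40):
    Rt=rot(MY,np.radians(th));print(th,proj(b+Rt@[-.06,.065,-.035]).round(1),"edge z",(MR.T@(b+Rt@[.06,0,-.037]-MO)*1000).round(1),"low edge",(MR.T@(b+Rt@[-.06,0,-.037]-MO)*1000).round(1))
E
```

```text
[255.4875 203.7375]
0 [[251.8 206.6]] edge z [-40.4   0.  -30.9] low edge [-142.1    0.    32.7]
10 [[252.7 205. ]] edge z [-29.9   0.  -24.5] low edge [-141.1    0.    20.5]
20 [[253.9 203. ]] edge z [-20.6   0.  -16.4] low edge [-138.     0.     8.6]
25 [[254.5 201.9]] edge z [-16.6   0.  -11.7] low edge [-135.7    0.     2.9]
30 [[255.1 200.6]] edge z [-13.    0.   -6.8] low edge [-132.9    0.    -2.6]
32 [[255.4 200.1]] edge z [-11.6   0.   -4.7] low edge [-131.6    0.    -4.7]
35 [[255.8 199.3]] edge z [-9.8  0.  -1.5] low edge [-129.6    0.    -7.8]
40 [[256.6 197.9]] edge z [-7.1  0.   4. ] low edge [-125.9    0.   -12.7]
```

>>> drive_tool --targets '[[[0, 0, 0.02], 0], [[0, 0, 0.04], 0], [[0, 0, 0.04], 0]]'

```text
time: 13.78
ee_pos: [0.4649, -0.1029, 0.0802]
eef_rot: [0.217, 0.976, -0.001, -0.001]
force: [-15.9, 9.8, 38.5]
opening: 0.0424
grasp_force: 77.5
```

>>> drive_tool --targets '[[[0, 0, 0.02], 0], [[0, 0, 0.03], 0], [[0, 0, 0.03], 0]]'

```text
time: 14.03
ee_pos: [0.4658, -0.1032, 0.0772]
eef_rot: [0.216, 0.976, -0.001, 0.0]
force: [-14.5, 7.9, 46.3]
opening: 0.0426
grasp_force: 82.2
```

Force jumped at z of about 0.080, so the cover now lies flat on the slope. From the pictured corner I'll get the cover's mount x and its offset from the TCP.

```bash
python3 - <<'E'
from h import *
tcp=np.array([.4644,-.1026,.083])
print("tcp then",(MR.T@(tcp-MO)*1000).round(1),"now",(MR.T@(ctrl.state()["ee_pos"]-MO)*1000).round(1))
for xc in (-85,-80,-75,-70,-65): print(xc,proj(mw([xc-60,65,4])).round(1))
t=ctrl.get_image("top")[:,:,::-1]; a=cv2.resize(t[185:215,245:285],None,fx=14,fy=14,interpolation=cv2.INTER_CUBIC).astype(float)
cv2.imwrite("pics/corner.png",np.clip((a-40)*1.6,0,255).astype(np.uint8))
E
```

```text
tcp then [-76.6  -0.   27.8] now [-78.4  -0.   22.1]
-85 [[253.5 204. ]]
-80 [[254.1 202.8]]
-75 [[254.6 201.7]]
-70 [[255.2 200.5]]
-65 [[255.7 199.3]]
```

View pics/corner.png

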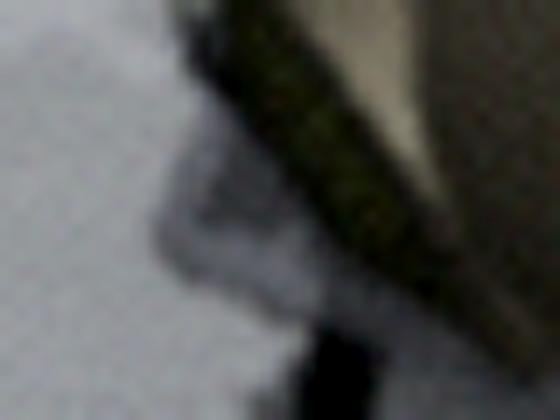

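The corner sits at about (158,240), px (255.8,201.5), which puts the cover centre at mount x of about -70. Flat contact is at TCP normal of about 22 mm. Next I'll lift along the normal and move up the slope.

```bash
cat >>h.py <<'E'
def tm(): return MR.T@(ctrl.state()["ee_pos"]-MO)*1000
E
python3 - <<'E'
from h import *
plan([(mw([-78,0,46]),64.8),(mw([-30,0,46]),None),(mw([15,0,46]),None)])
E
```

```text
[0.103, 0.0, -0.17] 0.002 rows>= 1 at [ 0.455 -0.098  0.098]
[-0.339, -0.0, -0.212] 0.0 rows>= 2 at [ 0.491 -0.115  0.123]
[-0.318, -0.0, -0.198] 0.0 rows>= 2 at [ 0.526 -0.132  0.147]
```

>>> drive_tool --targets '[[[0.03, 0, -0.05], 0], [[0.06, 0, -0.1], 0], [[0.1, 0, -0.17], 0], [[0.1, 0, -0.17], 0], [[0.1, 0, -0.17], 0]]'

```text
time: 14.5
ee_pos: [0.4568, -0.0995, 0.0952]
eef_rot: [0.217, 0.976, 0.0, 0.001]
force: [0.7, 0.7, -3.8]
opening: 0.0422
grasp_force: 76.8
```

```bash
python3 - <<'E'
from h import *
s=ctrl.state();print(tm(),s["force"],s["wrist_torque"])
plan([(mw([-30,0,46]),64.8),(mw([13,0,46]),None)])
E
```

```text
[-77.11483101  -0.43437121  42.50708844] [ 0.65838978  0.65112022 -3.78373893] [ 0.03681879 -0.00819834 -0.02536634]
[-0.318, 0.003, -0.232] 0.001 rows>= 2 at [ 0.491 -0.115  0.123]
[-0.304, 0.0, -0.19] 0.0 rows>= 2 at [ 0.524 -0.131  0.146]
```

>>> drive_tool --targets '[[[-0.16, 0.003, -0.12], 0], [[-0.32, 0.003, -0.232], 0], [[-0.48, 0.003, -0.33], 0], [[-0.645, 0.003, -0.433], 0], [[-0.645, 0.003, -0.433], 0], [[-0.645, 0.003, -0.433], 0]]'

```text
time: 15.0
ee_pos: [0.5278, -0.1325, 0.1465]
eef_rot: [0.218, 0.976, 0.0, 0.0]
force: [-1.6, 0.4, -3.7]
opening: 0.0422
grasp_force: 76.9
```

```bash
python3 - <<'E'
from h import *
s=ctrl.state();print(tm(),s["force"],s["wrist_torque"])
plan([(mw([16.5,0,35]),64.8),(mw([16.5,0,29]),None),(mw([16.5,0,22]),None)])
E
```

```text
[16.47565641 -0.08969566 44.53068023] [-1.57977726  0.3970491  -3.72591886] [ 0.00649352  0.13922443 -0.0124504 ]
[-0.042, 0.001, 0.067] 0.0 rows>= 1 at [ 0.532 -0.135  0.138]
[-0.026, -0.0, 0.042] 0.0 rows>= 1 at [ 0.535 -0.136  0.133]
[-0.031, -0.0, 0.049] 0.0 rows>= 1 at [ 0.539 -0.137  0.127]
```

>>> drive_tool --targets '[[[-0.02, 0, 0.035], 0], [[-0.04, 0, 0.067], 0], [[-0.04, 0, 0.067], 0]]'

```text
time: 15.25
ee_pos: [0.5304, -0.1336, 0.1371]
eef_rot: [0.217, 0.976, -0.0, -0.001]
force: [0.1, -0.1, -3.9]
opening: 0.0422
grasp_force: 76.7
```

>>> drive_tool --targets '[[[-0.013, 0, 0.021], 0], [[-0.026, 0, 0.042], 0], [[-0.026, 0, 0.042], 0]]'

```text
time: 15.5
ee_pos: [0.5318, -0.1338, 0.135]
eef_rot: [0.217, 0.976, -0.001, -0.002]
force: [-14.5, 4.5, 30.2]
opening: 0.0425
grasp_force: 80.3
```

```bash
python3 - <<'E'
from h import *
s=ctrl.state();print(tm(),s["force"],s["wrist_torque"])
E
```

```text
[13.93532953  0.44903984 32.56076258] [-14.5462281    4.48181479  30.16964287] [ 0.86989992  3.109806   -0.1365364 ]
```

Contact at normal 33, which is 11 mm above flat: the plate is riding on the stud heads. I'll ease the pressure and search up the slope.

>>> drive_tool --targets '[[[0.008, 0, -0.014], 0], [[-0.006, 0, -0.022], 0], [[-0.02, 0, -0.031], 0], [[-0.02, 0, -0.031], 0]]'

```text
time: 15.83
ee_pos: [0.5337, -0.135, 0.1368]
eef_rot: [0.216, 0.976, -0.0, -0.002]
force: [-7.9, 3.1, 2.7]
opening: 0.0424
grasp_force: 77.5
```

```bash
python3 - <<'E'
from h import *
s=ctrl.state();print(tm(),s["force"],s["wrist_torque"])
E
```

```text
[16.81204828  0.176714   32.91015596] [-7.87236962  3.05437865  2.66136053] [0.79168639 1.62156138 0.25453484]
```

>>> drive_tool --targets '[[[-0.014, 0, -0.009], 0], [[-0.028, 0, -0.018], 0], [[-0.021, 0, -0.006], 0], [[-0.021, 0, -0.006], 0]]'

```text
time: 16.17
ee_pos: [0.5386, -0.1371, 0.1377]
eef_rot: [0.217, 0.976, 0.0, 0.0]
force: [-0.6, -0.1, -3.7]
opening: 0.0422
grasp_force: 76.8
```

```bash
python3 - <<'E'
from h import *
s=ctrl.state();print(tm(),s["force"],s["wrist_torque"])
E
```

```text
[21.75970133  0.32133539 30.81994237] [-0.58935465 -0.12283047 -3.70963878] [0.06783203 0.02470423 0.01009458]
```

It is free at normal 30.8, so the heads are entering the holes. I'll lower on.

>>> drive_tool --targets '[[[-0.013, 0, 0.021], 0], [[-0.022, 0, 0.035], 0], [[-0.031, 0, 0.05], 0], [[-0.031, 0, 0.05], 0]]'

```text
time: 16.5
ee_pos: [0.542, -0.1387, 0.1322]
eef_rot: [0.217, 0.976, -0.0, -0.0]
force: [-2.5, 0.6, 7.8]
opening: 0.0426
grasp_force: 78.2
```

```bash
python3 - <<'E'
from h import *
s=ctrl.state();print(tm(),s["force"],s["wrist_torque"])
E
```

```text
[22.08247513  0.30767841 24.22651106] [-2.52890325  0.60006034  7.77050388] [ 0.19489534  1.26391479 -0.07670293]
```

>>> drive_tool --targets '[[[-0.009, 0, 0.014], 0], [[-0.013, 0, 0.021], 0], [[-0.013, 0, 0.021], 0]]'

```text
time: 16.75
ee_pos: [0.5435, -0.1393, 0.1309]
eef_rot: [0.217, 0.976, -0.001, 0.0]
force: [-4.5, 0.9, 17.8]
opening: 0.0424
grasp_force: 79.7
```

```bash
python3 - <<'E'
from h import *
s=ctrl.state();print(tm(),s["force"],s["wrist_torque"])
E
```

```text
[22.74076179  0.4199373  22.24096983] [-4.5012911   0.91447528 17.84562579] [-0.05928614  1.88389306 -0.29485815]
```

Normal 22.2: flat on the face with the heads through. Now slide it down.

>>> drive_tool --targets '[[[0.02, 0, 0.003], 0], [[0.045, 0, 0.019], 0], [[0.07, 0, 0.034], 0], [[0.09, 0, 0.047], 0], [[0.11, 0, 0.059], 0], [[0.11, 0, 0.059], 0]]'

```text
time: 17.25
ee_pos: [0.5317, -0.1332, 0.1232]
eef_rot: [0.217, 0.976, -0.0, 0.001]
force: [-1.3, 2.3, 7.1]
opening: 0.0423
grasp_force: 78.5
```

```bash
python3 - <<'E'
from h import *
s=ctrl.state();print(tm(),s["force"],s["wrist_torque"])
E
```

```text
[ 7.40184317  0.9250406  22.6737929 ] [-1.29592278  2.27509604  7.07105822] [ 0.20886286  1.00971356 -0.15537229]
```

>>> drive_tool --targets '[[[0.02, 0, 0.0125], 0], [[0.04, 0, 0.025], 0], [[0.055, 0, 0.034], 0], [[0.07, 0, 0.044], 0], [[0.07, 0, 0.044], 0]]'

```text
time: 17.67
ee_pos: [0.5263, -0.1305, 0.1192]
eef_rot: [0.217, 0.976, -0.0, 0.003]
force: [0.8, -0.6, 18.5]
opening: 0.0426
grasp_force: 79.8
```

```bash
python3 - <<'E'
from h import *
s=ctrl.state();print(tm(),s["force"],s["wrist_torque"])
E
```

```text
[ 0.16676778  1.02827368 22.53751204] [ 0.83216544 -0.5768651  18.47530323] [-0.56270512  0.66105532 -0.35530838]
```

>>> drive_tool --targets '[[[0.015, 0, 0.009], 0], [[0.025, 0, 0.016], 0], [[0.025, 0, 0.016], 0]]'

```text
time: 17.92
ee_pos: [0.5262, -0.1303, 0.1187]
eef_rot: [0.218, 0.976, -0.0, 0.006]
force: [3.6, -5.2, 30.2]
opening: 0.0427
grasp_force: 81.4
```

```bash
python3 - <<'E'
from h import *
s=ctrl.state();print(tm(),s["force"],MR.T@s["force"])
E
```

```text
[-0.20960781  1.20900449 22.22846409] [ 3.58851766 -5.21417121 30.1700821 ] [20.62404939 -3.19000666 22.68857287]
```

The down-slope stop is reached, with 20 N along the slope. I'll ease off, open slightly and rise.

>>> drive_tool --targets '[[[-0.006, 0, -0.022], 0], [[-0.006, 0, -0.022], 0], [[-0.006, 0, -0.022], 0]]'

```text
time: 18.17
ee_pos: [0.5253, -0.1299, 0.1196]
eef_rot: [0.218, 0.976, 0.0, 0.004]
force: [3.9, -3.6, 9.7]
opening: 0.0426
grasp_force: 78.9
```

>>> drive_tool --targets '[[[0, 0, 0], 0], [[0, 0, 0], 0], [[0, 0, 0], 0], [[0, 0, 0], 0]]' --gripper -0.3

```text
time: 18.5
ee_pos: [0.5212, -0.1291, 0.1175]
eef_rot: [0.217, 0.976, -0.0, -0.0]
force: [0.0, 0.3, -0.7]
opening: 0.0556
grasp_force: 0.0
```

>>> drive_tool --targets '[[[0, 0, -0.1], 0], [[0, 0, -0.3], 0], [[0, 0, -0.6], 0], [[0, 0, -0.9], 0], [[0, 0, -0.9], 0]]'

```text
time: 18.92
ee_pos: [0.5241, -0.1287, 0.2313]
eef_rot: [0.217, 0.976, 0.0, 0.004]
force: [0.6, 0.5, 0.4]
opening: 0.0558
grasp_force: 0.0
```

```bash
python3 - <<'E'
from h import *
s=ctrl.state();print(tm(),s["force"],s["q"].round(2))
k=mw([72,-127,32])+[0,0,.008]
plan([([k[0],k[1],.24],64.8),(k,None)])
E
```

```text
[ 57.27584288   1.79290092 119.0212443 ] [0.63688509 0.45152423 0.38908889] [ 0.62  0.46 -0.68  2.01  0.4   0.8   0.85]
[-0.486, -1.074, -0.071] 0.002 rows>= 4 at [ 0.522 -0.27   0.24 ]
[0.004, -0.001, 0.556] 0.0 rows>= 2 at [ 0.522 -0.27   0.173]
```

>>> drive_tool --targets '[[[-0.24, -0.3, -0.04], 0], [[-0.4, -0.6, -0.07], 0], [[-0.48, -0.9, -0.07], 0], [[-0.48, -0.98, -0.07], 0], [[-0.48, -0.98, -0.07], 0], [[-0.48, -0.98, -0.07], 0]]'

```text
time: 19.42
ee_pos: [0.5233, -0.2605, 0.2337]
eef_rot: [0.218, 0.976, 0.0, -0.001]
force: [-0.3, 0.9, -0.5]
opening: 0.0556
grasp_force: 0.0
```

```bash
python3 - <<'E'
from h import *
t=ctrl.get_image("top");a=np.load("top0.npy")
d=cv2.GaussianBlur(np.abs(t.astype(float)-a).sum(2),(0,0),1)
poly=lambda x,y:proj(np.array([mw([x+i,y+j,4]) for i,j in((60,65),(60,-65),(-60,-65),(-60,65))]))
print("predicted corners at home",poly(0,0).round(1).tolist())
for r in range(158,206,3): print(r,"".join("#" if v>60 else "+" if v>25 else "." for v in d[r,248:325]))
k=mw([72,-127,32])+[0,0,.008]
plan([(k,64.8)])
E
```

```text
predicted corners at home [[277.4, 152.9], [313.6, 170.5], [298.0, 200.7], [263.1, 183.6]]
158 ++++++++++++++++++++++++++.+++++++++++++++++.++++++++++++++++++++++++#######+
161 +++++++++++++++++++++++++.+++++++++++++++++++++++++++++++++++++++++##########
164 +++++++++++++++++++++++..+++++++++++++####+++++++++++++...++++++++###########
167 ++++++++++++++++++++++++++++.....+++++##########+++++++++++++.++#############
170 +++++++++++++++++++++++++++.++......+++++++++#######+++++++++++++####+++#####
173 ++++++++++++++++++++++++.......++++++++++++++...++++++++++++++++++++++..++###
176 ++++++++++++++++++++++++++...++++++++......++++++++++++++++++++.+++++.+++++++
179 +++++++++++++++++++++++###+++++++###+++++......++++....+++#++++########+++++#
182 ++++++++++++++++++++++#####+++#########++++++..........+++++++#############+.
185 ++++++++++++++++++++++#####++++++###########+.........++++..+###############+
188 +++++++++++....++++.....++++####+++++++#######+++++++++++..........+#########
191 +++++++++++++++..............++++####+++++++##########+...........++#########
194 ++++++++++++++......+...............++++############++.........++++##########
197 ++++++++++++++............................++++#####+....++++++++++###########
200 ++++++++++++++..................................++....++++++++++++###########
203 ++++++++++++++.......................................+++++++++++++###########
[-0.028, -0.088, 0.506] 0.002 rows>= 2 at [ 0.522 -0.27   0.173]
```

```bash
python3 - <<'E'
from h import *
from scipy.ndimage import map_coordinates
t=np.mean([ctrl.get_image("top") for _ in range(6)],0)
np.save("t9.npy",t)
c=cv2.GaussianBlur(t,(0,0),.7)
gr=sum(np.hypot(cv2.Sobel(c[:,:,k],cv2.CV_64F,1,0),cv2.Sobel(c[:,:,k],cv2.CV_64F,0,1)) for k in range(3))
u=np.linspace(-1,1,60)
o=np.vstack([np.c_[60*u,0*u+65],np.c_[0*u-60,65*u],np.c_[0*u+60,65*u]])  # left, lower, upper edges
def sc(x,y,a,z=3):
    R2=np.array([[np.cos(a),-np.sin(a)],[np.sin(a),np.cos(a)]]);q=o@R2.T+[x,y]
    p=proj(np.c_[q,0*q[:,0]+z]/1000@MR.T+MO)
    return np.minimum(map_coordinates(gr,p[:,::-1].T,order=1),150)
res=[(sc(x,y,np.radians(a)).mean(),x,y,a) for x in range(-14,31,1) for y in range(-8,9,1) for a in(-4,-2,0,2,4)]
for r in sorted(res)[::-1][:10]:print(r)
b=sorted(res)[-1];print([round(v,0) for v in sc(b[1],b[2],np.radians(b[3])).reshape(3,60).mean(1)])
# colour profile along mount x at y=+55 and y=+30
for y in(55,32):
    p=proj(np.array([mw([x,y,4]) for x in range(-80,96,5)]));print(y,[int(v) for v in map_coordinates(c.sum(2),p[:,::-1].T,order=1)])
E
```

```text
Traceback (most recent call last):
  File "h.py", line 6, in proj
    c=ctrl.get_calibration(n);T=np.array(c["T"]);p=(np.atleast_2d(P)-T[:3,3])@T[:3,:3]
ValueError: time passes only in moves, steps and waits
```

```bash
sed -i 's/^def proj/CAL={n:ctrl.get_calibration(n) for n in ("top","scene")}\ndef proj/; s/c=ctrl.get_calibration(n);T=/c=CAL[n];T=/' h.py; python3 - <<'E'
from h import *
from scipy.ndimage import map_coordinates
t=np.load("t9.npy")
c=cv2.GaussianBlur(t,(0,0),.7)
gr=sum(np.hypot(cv2.Sobel(c[:,:,k],cv2.CV_64F,1,0),cv2.Sobel(c[:,:,k],cv2.CV_64F,0,1)) for k in range(3))
u=np.linspace(-1,1,60)
o=np.vstack([np.c_[60*u,0*u+65],np.c_[0*u-60,65*u],np.c_[0*u+60,65*u]])
def sc(x,y,a,z=3):
    R2=np.array([[np.cos(a),-np.sin(a)],[np.sin(a),np.cos(a)]]);q=o@R2.T+[x,y]
    p=proj(np.c_[q,0*q[:,0]+z]/1000@MR.T+MO)
    return np.minimum(map_coordinates(gr,p[:,::-1].T,order=1),150)
res=[(sc(x,y,np.radians(a)).mean(),x,y,a) for x in range(-14,31,1) for y in range(-8,9,1) for a in(-4,-2,0,2,4)]
for r in sorted(res)[::-1][:8]:print(r)
b=sorted(res)[-1];print([round(v,0) for v in sc(b[1],b[2],np.radians(b[3])).reshape(3,60).mean(1)])
for y in(55,32):
    p=proj(np.array([mw([x,y,4]) for x in range(-80,96,5)]));print(y,[int(v) for v in map_coordinates(c.sum(2),p[:,::-1].T,order=1)])
E
```

```text
(np.float64(149.29807092015787), 2, 2, 0)
(np.float64(149.24525770301216), 2, 1, 0)
(np.float64(149.15544468317083), 2, 3, 0)
(np.float64(149.06775892715459), 2, 0, 0)
(np.float64(148.80645920167962), 2, 4, 0)
(np.float64(148.19444939935252), 2, -1, 0)
(np.float64(147.70990193027342), 2, 5, 0)
(np.float64(147.6842068828848), 1, 2, 0)
[np.float64(150.0), np.float64(150.0), np.float64(148.0)]
55 [249, 288, 363, 400, 372, 338, 333, 335, 337, 336, 335, 335, 344, 362, 374, 359, 333, 327, 329, 333, 333, 334, 338, 337, 333, 333, 336, 339, 348, 381, 403, 407, 406, 405, 404, 403]
32 [239, 274, 346, 377, 350, 321, 316, 317, 315, 315, 318, 320, 324, 337, 351, 341, 315, 307, 316, 325, 330, 337, 339, 341, 340, 341, 341, 340, 343, 370, 400, 407, 407, 405, 403, 402]
```

Image fit gives the cover at mount (2, 2, 0°), seated at its stop. Now grip the knob and shoot the bolt.

>>> drive_tool --targets '[[[-0.028, -0.088, 0.1], 0], [[-0.028, -0.088, 0.3], 0], [[-0.028, -0.088, 0.5], 0], [[-0.028, -0.088, 0.5], 0], [[-0.028, -0.088, 0.5], 0]]'

```text
time: 20.18
ee_pos: [0.5218, -0.2712, 0.1729]
eef_rot: [0.217, 0.976, 0.0, -0.001]
force: [0.3, -0.3, 0.3]
opening: 0.0552
grasp_force: 0.0
```

>>> drive_tool --targets '[[[0, 0, 0], 0], [[0, 0, 0], 0], [[0, 0, 0], 0], [[0, 0, 0], 0], [[0, 0, 0], 0], [[0, 0, 0], 0]]' --gripper 1

```text
time: 20.68
ee_pos: [0.5235, -0.2706, 0.1756]
eef_rot: [0.217, 0.976, 0.0, 0.001]
force: [-0.7, 2.7, 6.0]
opening: 0.0128
grasp_force: 58.7
```

```bash
python3 - <<'E'
from h import *
s=ctrl.state();print(tm(),s["force"],s["opening"])
A=R.from_quat(s["eef_rot"]).as_matrix();print(A.T@MR[:,1]*.03/.12)
E
```

```text
[  78.49169935 -126.92136675   40.04407843] [-0.68830528  2.72653564  5.98801233] 0.012823222997471437
[-6.66185525e-04  2.49999066e-01  1.52332362e-04]
```

>>> drive_tool --targets '[[[0, 0.04, 0], 0], [[0, 0.08, 0], 0], [[0, 0.12, 0], 0], [[0, 0.16, 0], 0], [[0, 0.2, 0], 0], [[0, 0.23, 0], 0], [[0, 0.25, 0], 0], [[0, 0.25, 0], 0]]'

```text
time: 21.35
ee_pos: [0.5362, -0.2444, 0.1756]
eef_rot: [0.217, 0.976, -0.001, 0.001]
force: [0.3, 0.2, 5.9]
opening: 0.0128
grasp_force: 58.8
```

>>> drive_tool --targets '[[[0, 0.02, 0], 0], [[0, 0.03, 0], 0], [[0, 0.03, 0], 0]]'

```text
time: 21.6
ee_pos: [0.5366, -0.2435, 0.1756]
eef_rot: [0.218, 0.976, -0.002, 0.001]
force: [-2.1, -7.7, 8.8]
opening: 0.013
grasp_force: 59.1
```

```bash
python3 - <<'E'
from h import *
s=ctrl.state();print(tm(),s["force"],MR.T@s["force"])
E
```

```text
[ 78.77141669 -96.73649294  39.8924433 ] [-2.14702763 -7.71452513  8.80777679] [ 5.80548805 -7.89447094  6.75826861]
```

Travel is 30.2 mm and it has hit the stop. Release, withdraw and check.

>>> drive_tool --targets '[[[0, -0.015, 0], 0], [[0, -0.015, 0], 0]]'

```text
time: 21.77
ee_pos: [0.5366, -0.2436, 0.1756]
eef_rot: [0.217, 0.976, -0.001, 0.001]
force: [-0.6, -1.4, 6.8]
opening: 0.0129
grasp_force: 59.0
```

>>> drive_tool --targets '[[[0, 0, 0], 0], [[0, 0, 0], 0], [[0, 0, 0], 0], [[0, 0, 0], 0]]' --gripper -0.2

```text
time: 22.1
ee_pos: [0.5359, -0.2422, 0.1742]
eef_rot: [0.217, 0.976, 0.0, -0.0]
force: [-0.1, 0.8, 0.4]
opening: 0.0513
grasp_force: 0.0
```

>>> drive_tool --targets '[[[0, 0, -0.2], 0], [[0, 0, -0.5], 0], [[0, 0, -0.9], 0], [[0, 0, -0.9], 0]]'

```text
time: 22.43
ee_pos: [0.5387, -0.242, 0.2883]
eef_rot: [0.217, 0.976, -0.0, 0.004]
force: [1.3, 0.5, 1.1]
opening: 0.0511
grasp_force: 0.0
```

>>> drive_tool --targets '[[[0.3, -0.4, 0], 0], [[0.6, -0.8, 0], 0], [[0.8, -1, 0], 0], [[0.8, -1, 0], 0], [[0.8, -1, 0], 0], [[0.8, -1, 0], 0]]'

```text
time: 22.93
ee_pos: [0.3968, -0.3113, 0.2823]
eef_rot: [0.219, 0.976, -0.0, -0.0]
force: [0.3, -0.8, 0.7]
opening: 0.0513
grasp_force: 0.0
```

```bash
python3 - <<'E'
from h import *
from scipy.ndimage import map_coordinates
t=np.mean([ctrl.get_image("top") for _ in range(4)],0);c=cv2.GaussianBlur(t,(0,0),.7)
# bolt profile: brightness along y at mount x=72, height 13
p=proj(np.array([mw([72,y,13]) for y in range(-110,0,4)]));print([(y,int(v)) for y,v in zip(range(-110,0,4),map_coordinates(c.sum(2),p[:,::-1].T,order=1))])
p=proj(np.array([mw([x,55,4]) for x in range(40,80,4)]));print([int(v) for v in map_coordinates(c.sum(2),p[:,::-1].T,order=1)])
E
```

```text
[(-110, 309), (-106, 298), (-102, 280), (-98, 269), (-94, 263), (-90, 276), (-86, 303), (-82, 313), (-78, 317), (-74, 320), (-70, 324), (-66, 324), (-62, 325), (-58, 324), (-54, 325), (-50, 325), (-46, 331), (-42, 352), (-38, 377), (-34, 390), (-30, 389), (-26, 393), (-22, 392), (-18, 393), (-14, 392), (-10, 392), (-6, 392), (-2, 393)]
[322, 321, 323, 326, 329, 337, 362, 384, 392, 392]
```

```bash
python3 -c "
from rig import ctrl
print(ctrl.close_job())"
```

```text
the job is handed in; nothing more can be done
None
```

I hung the cover on both studs, slid it down to its stop and shot the bolt fully across (about 30 mm of travel, tip seen at its home position); the job is handed in at about 23 s, and no verdict came back.

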